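Check the handbrake lever of the workshop trolley

ROBOT

A 6-joint arm with a two-finger parallel gripper is mounted at the origin on the work surface. World frame = base frame: x ahead of the robot, y to its left, z up, the work surface at z = 0. Lengths are in m, angles in rad, forces in N, time in s.
With the tool pointing down it reaches from about 0.3 to 0.75 m from the base axis. Payload 8.5 kg.
Tool frame: the origin (TCP) lies on the front face of the gripper's body, between the roots of the fingers; the fingertips stand 64 mm ahead of it and the grasp point (between the pads) lies 45 mm ahead of it; z points along the fingers, y is the line along which they close (so a half turn about z gives the same grasp; the last joint's range is limited). The gripper opens to 88 mm and grips with 3 to 60 N. Pads are 18 mm wide; open, the fingers measure 123 mm over their backs; the gripper's body (75 mm by 187 mm) begins 45 mm behind the grasp point.
Start: joints at [-1.352, 0.381, 1.297, -0, 1.464, -0.215], TCP at [0.231, -0.499, 0.303] pointing down, gripper open.
Joint ranges: [-3.11, 3.11], [-0.89, 2.33], [0.22, 2.48], [-1.42, 4.56], [0.17, 2.85], [-2.88, 2.88]. Speed limits (rad/s): [2.39, 2.39, 3.14, 3.14, 3.14, 3.14].

INTERFACE

Orientations are given as [roll, pitch, yaw] about the fixed x, y, z axes, in that order (R = Rz(yaw) Ry(pitch) Rx(roll)).
In Python, from bench import bot gives the robot as it stands.
- The arm moves only by the shell command python3 -m creep 'ROWS' [FORCE]. ROWS is JSON, a list of rows, each an object of numbers: "dx", "dy", "dz": the shift along the tool's x, y, z in m; "yaw": the turn about the tool's z in rad; "jaw": the opening, from -1 (shut) to 1 (fully open), so that 0 is half open. A call has 1 to 10 rows; each row shifts and turns the commanded pose from where the row before left it, along the tool's axes as they then stand; what a row does not reach is not made up. A row lasts 1/10 s, in which the tool goes at most 50 mm and 8.59 degrees, less where a joint would pass 70% of its speed; a pose out of reach is approached as far as the arm can. A call with a gripper value outside its range is refused whole. The fingers move at their own pace and stop on an object; FORCE is the grip in N (left out, the last holds). Time passes only in rows, so rows that do not move let the fingers close. It gives the time, the measured TCP pose, the force, the opening and the grip force at its end, in the units of the state.
- bot.sense(): the state, without advancing time (a new reading comes with each control period).
- bot.capture(name): name is "scene" or "top" or "wrist"; returns a dict with "color" (400x640x3 uint8, red, green, blue), "z_map" (400x640 float32, m along the optical axis (not along the pixel's ray), 0 where there is no reading), "fovy" (degrees; the focal length in pixels is half the picture's height over the tangent of half this angle, whatever the lens; pixels are square), "cx", "cy" (the principal point, pixels), "eye" and "attitude" of the camera in the world; the wrist camera has in their place "tool_from_camera" (4x4, takes a point from camera to tool coordinates, whose origin is the TCP and whose axes are the flange's). Camera axes: x right, y up, looking along -z (the intrinsics and any distortion apply to the point x, -y, -z); pixel columns grow to the right and rows downward; lengths in m; the calibration is good to about 2 mm. A picture is of the moment at which its call begins: read the wrist's pose just before it.
- bot.sign_off(): hands the job in; it is judged then, once.
Trained networks look in the newest picture that a camera, given by its name, has taken for a name from the list of things; names that differ only in an ending like _2 or _b are one class to them, and where a whole thing is asked for, a point or a joint stands for the part that bears it (a point fixed in the world has none). Each returns a list of dicts, best first, with "confidence" (0 to 1); they miss things now and then, are a little off and sometimes report something else, mostly with a low value. They report only what shows in the picture. A call takes as long as a camera call.
- bot.recognise(camera, label): "box" ([left, top, right, bottom] in pixels, round what is visible of it).
The state is a dict: "clock": time; "joint_positions": joint angles; "qvel": joint speeds; "tau": joint torques, N m; "position": TCP position; "orientation": TCP orientation; "contact_force": force on the tool from outside, world axes, zero at the start; "torque": the same for the moment, N m; "gripper_width": opening from 0.0 (shut) to 1.0 (fully open); "gripper_force": force on a finger pad.
Only numpy, scipy, OpenCV 4.12 (cv2) and the standard library are available. Lean on these libraries where they do the work, as an engineer would, in place of code of your own. Each camera call takes 0.05 s, during which the arm holds its last target. There are 200 camera calls.

TASK

Check the handbrake on the trolley's push bar: with the outside of the fingers, press the brake lever in towards the bar until the brake bites and it stops firmly, short of the bar, and keep that firm pressure on for two seconds. Then let the lever come back out slowly against your fingers, all the way, and take the hand away. Only press it from outside: do not take the lever between the fingers, do not hold or lean on the push bar, do not strain the brake, and leave the things on the trolley where they are.

Things in the scene. Friction and masses are not known exactly. Their poses are not given: they have to be found in the camera images.
- trolley: Blue table trolley with plywood decks, push bar towards the robot, just beyond the bench; it does not roll. Origin below the middle of the bar at bench-top height; x points from the bar over the deck, away from the robot, y along the bar, z up. Upper deck 850 x 500 mm: starts at x = 110 mm, top at z = -30 mm; white slats stacked on it from x = 410 mm on, up to z = 78 mm.
- push_bar: Fixed push bar, origin and axes as the trolley's: blue tube 28 mm thick with black rubber grips (37 mm over their ribs), along y at x = 0, z = 140 mm, 464 mm wide, its ends sloping down to the deck's corners. The black brake bracket on it spans y = -25 to -64 mm and reaches to x = 76 mm.
- brake_lever (a joint): Lever angle in rad: 0 at rest (out), growing as pressed towards the bar. A level aluminium blade with a ball end, on the deck side of the bar at the bar's height; upright pin at x = 34, y = -55 mm of the trolley, ball 120 mm from the pin. At rest the blade stands out from the bar's line at 0.40 rad. A return spring (2 N at rest, 5 N at 0.3 rad, at lever_press) throws it out fast if let go.
- lever_press (a point): Where to press: middle of the blade's outer face (away from the bar), 75 mm from the pin. Moves with the lever: x along the blade to the ball end, y straight out of the face (so press along -y), z up. Blade 9 mm thick along y, 15 mm high along z, straight to 26 mm beyond this point. Free space outside it, and below it down to the deck's height, 170 mm under it.
- bar_grip (a point): Middle of the bar's right-hand rubber grip, on the bar's axis, opposite lever_press; axes as the trolley's.
- glue_mid (a point): Yellow glue bottle with a red cap, 60 mm across, 150 mm tall, loose on the deck; the point is its centre half-way up. Leave alone.
- tin_mid (a point): White and steel paint tin, 86 mm across, 98 mm tall, loose on the deck; the point is its centre half-way up. Leave alone.
- spanner: Steel spanner 170 mm long lying loose on the deck; origin at its middle underside. Leave alone.
- adjuster: Steel cable adjuster barrel in the bracket (origin and axes as the trolley's, within 2 mm). Its setting differs each time: the brake bites somewhere from 0.12 to 0.24 rad of lever angle; from there resistance rises by about 4 N per mm at lever_press. A firm check presses with 10 to 25 N; over 40 N strains the brake. Firmly pressed, the blade stays some 15 to 35 mm clear of the grip.

How it is judged:
On the way:
1. the fingers press the lever firmly (more than 10 N) against the biting brake, for a second and a half (value of joint brake_lever above 0.11 rad and contact force between the fingers and brake_lever above 10 N and distance between lever_press and bar_grip above 0.035 m), for 1.5 s.
At the end, for the whole second after the job is handed in: The lever has been pressed firmly against the biting brake, is back out at rest (within 0.03 rad), and the bottle, tin and spanner are within 15 mm of where they stood (value of joint brake_lever below 0.03 rad and distance of each of glue_mid, tin_mid, spanner from where it was at the start of the episode below 0.015 m); the robot touches nothing.
It fails at once if the lever is taken between the fingers, or hooked by them from the bar's side (contact force between the fingers and brake_lever above 0.5 N and y of the grasp point in the frame of lever_press between -0.065 and 0.003 m and x of the grasp point in the frame of lever_press between -0.07 and 0.05 m and z of the grasp point in the frame of lever_press between -0.03 and 0.025 m).
It fails at once if the push bar is held or leaned on (more than 3 N) (contact force between any of the fingers, the arm and push_bar above 3 N).
It fails at once if the brake is strained (more than 40 N on the lever) (contact force between any of the fingers, the arm and brake_lever above 40 N).
It fails at once if the lever snaps back instead of being let out slowly (faster than 2 rad/s) (velocity of joint brake_lever below -2 rad/s).
It fails at once if the bottle, tin or spanner is moved, lifted or tipped (more than 15 mm) (distance of any of glue_mid, tin_mid, spanner from where it was at the start of the episode above 0.015 m).
It also fails if it takes over 45 s, if anything falls off the work surface, if the arm or the gripper's body presses on something with over 40 N, if the wrist force passes 120 N, or if a joint passes its speed limit or range.

## Working session

There is one attempt and no reset: what is moved stays moved. The work goes in short steps, Python scripts to look and compute and a shell command to move; the robot and the scene stay as the last step left them, time stands still between calls to the robot, and variables do not carry over. Pictures are saved under pics/ and viewed, at most 10 in all, crops included, and the job is handed in when it is done.

```bash
mkdir -p pics
cat > h.py <<'E'
import numpy as np, cv2
from scipy.spatial.transform import Rotation as R
from bench import bot
def cloud(c):
    h,w=c["z_map"].shape
    f=h/2/np.tan(np.radians(c["fovy"])/2)
    u,v=np.meshgrid(np.arange(w),np.arange(h)); z=c["z_map"]
    P=np.stack([(u-c["cx"])/f*z,-(v-c["cy"])/f*z,-z],-1)
    if "eye" in c:
        A=np.array(c["attitude"]); M=A if A.shape==(3,3) else R.from_euler('xyz',A).as_matrix()
        return P@M.T+np.array(c["eye"])
    T=np.array(c["tool_from_camera"]); return P@T[:3,:3].T+T[:3,3]
E
python3 - <<'E'
from h import *
s=bot.sense(); print({k:np.round(v,3).tolist() for k,v in s.items()})
for n in("scene","top"):
    c=bot.capture(n); print(n,{k:v for k,v in c.items() if k not in("color","z_map")})
    cv2.imwrite(f"pics/{n}.png",c["color"][...,::-1]); np.savez(n,**c)
    P=cloud(c)
    for l in("brake_lever","push_bar","adjuster","glue_mid","tin_mid","spanner","trolley"):
        for d in bot.recognise(n,l)[:1]:
            b=np.array(d["box"]).astype(int); u,v=(b[0]+b[2])//2,(b[1]+b[3])//2
            print(l,d["confidence"],b,P[v,u].round(3))
E
ls; python3 -m creep --help | head -5
```

```text
{'clock': 0.0, 'joint_positions': [-1.352, 0.381, 1.298, -0.0, 1.464, -0.215], 'qvel': [-0.001, 0.0, 0.001, -0.001, -0.001, 0.0], 'tau': [0.001, -43.793, -22.456, 0.071, 0.035, -0.0], 'position': [0.231, -0.499, 0.302], 'orientation': [-3.14, -0.0, 0.434], 'contact_force': [-0.537, 0.059, 0.132], 'torque': [-0.031, 0.01, -0.033], 'gripper_force': 0.0, 'gripper_width': 1.002}
scene {'fovy': 46.420550592630946, 'cx': 321.533626482132, 'cy': 205.11948005734763, 'eye': array([1.06919472, 0.54782546, 0.61288689]), 'attitude': array([0.88849553, 0.01548417, 2.37794929])}
brake_lever 0.71 [277 132 335 142] [ 0.548 -0.051  0.141]
push_bar 0.94 [251 110 494 306] [-0.231 -0.505 -0.756]
adjuster 0.63 [346 151 358 165] [0.54  0.065 0.142]
glue_mid 0.91 [272 209 310 287] [0.724 0.101 0.064]
tin_mid 0.72 [210 192 263 260] [ 0.749 -0.024  0.051]
spanner 0.87 [329 283 375 360] [ 0.71   0.231 -0.022]
trolley 0.91 [  0 105 493 400] [ 0.74  -0.02  -0.019]
top {'fovy': 50.669687484340805, 'cx': 323.93767918028294, 'cy': 206.43336256852908, 'eye': array([0.5168097 , 0.08069979, 0.86683467]), 'attitude': array([ 0.11731168, -0.00582239, -1.59800932])}
brake_lever 0.61 [366 212 424 257] [ 0.594 -0.204 -0.756]
push_bar 0.91 [190 200 468 309] [ 0.524  0.052 -0.751]
glue_mid 0.67 [306 140 333 178] [0.699 0.081 0.087]
tin_mid 0.66 [366 122 413 176] [ 0.72  -0.056  0.068]
spanner 0.69 [219 143 286 189] [ 0.713  0.225 -0.025]
trolley 0.76 [182   2 468 310] [0.703 0.069 0.091]
h.py
pics
scene.npz
top.npzinvalid input: not JSON, or not a number
```

Run:
```python
from h import *
c=np.load("top.npz"); im=c["color"][110:320,180:480,::-1]
cv2.imwrite("pics/topc.png",cv2.resize(im,None,fx=2.6,fy=2.6,interpolation=cv2.INTER_CUBIC))
P=cloud(c).reshape(-1,3)
m=(P[:,2]>.12)&(P[:,2]<.17); Q=P[m]; idx=np.flatnonzero(m)
print(len(Q),Q.min(0),Q.max(0))
rgb=c["color"].reshape(-1,3)[m].astype(int)
for i in range(0,len(Q),max(1,len(Q)//120)): print(idx[i]%640,idx[i]//640,Q[i].round(3),rgb[i])
```

```text
7880 [ 0.27894434 -0.17640597  0.12000256] [0.72206741 0.30770245 0.16994444]
321 142 [0.722 0.076 0.121] [182  64  46]
420 215 [ 0.582 -0.09   0.145] [163 158 162]
414 222 [ 0.571 -0.08   0.143] [104 101 101]
405 230 [ 0.557 -0.063  0.145] [119 117 117]
400 235 [ 0.549 -0.054  0.148] [167 164 168]
400 237 [ 0.546 -0.054  0.146] [166 165 168]
394 239 [ 0.543 -0.044  0.145] [171 169 173]
386 241 [ 0.54  -0.031  0.142] [107 103  98]
355 243 [0.537 0.023 0.15 ] [54 47 43]
389 244 [ 0.534 -0.035  0.146] [166 164 170]
461 245 [ 0.53  -0.164  0.125] [ 43  68 114]
325 247 [0.532 0.074 0.141] [62 55 50]
322 248 [0.531 0.079 0.143] [58 52 45]
465 248 [ 0.524 -0.169  0.13 ] [ 48  79 135]
454 249 [ 0.523 -0.151  0.125] [33 46 70]
374 250 [ 0.525 -0.009  0.147] [152 149 153]
366 251 [0.523 0.006 0.152] [48 44 42]
371 252 [ 0.522 -0.003  0.148] [154 152 156]
453 253 [ 0.516 -0.149  0.127] [39 49 68]
464 254 [ 0.514 -0.164  0.139] [ 44  77 132]
345 256 [0.516 0.04  0.129] [92 86 81]
360 257 [0.514 0.016 0.153] [62 59 58]
444 258 [ 0.508 -0.128  0.144] [29 26 28]
442 259 [ 0.507 -0.123  0.148] [33 
[... 3293 characters left out ...]
56 303 [0.442 0.192 0.149] [45 43 39]
241 304 [0.442 0.216 0.151] [38 36 36]
235 305 [0.441 0.225 0.154] [43 42 39]
241 306 [0.438 0.217 0.147] [40 35 39]
206 308 [0.436 0.276 0.143] [55 61 78]
223 310 [0.433 0.247 0.149] [61 58 55]
362 386 [0.299 0.018 0.128] [54 52 35]
352 388 [0.301 0.036 0.144] [54 55 39]
369 389 [0.296 0.008 0.136] [42 39 28]
323 391 [0.292 0.084 0.126] [41 40 25]
328 392 [0.293 0.076 0.136] [44 44 32]
330 393 [0.294 0.073 0.144] [44 43 30]
330 394 [0.294 0.073 0.15 ] [41 40 27]
329 395 [0.294 0.074 0.153] [42 41 30]
326 396 [0.292 0.079 0.151] [45 43 29]
322 397 [0.29  0.086 0.151] [41 42 25]
319 398 [0.289 0.091 0.152] [46 45 35]
328 399 [0.292 0.076 0.168] [51 53 35]
```

View pics/topc.png

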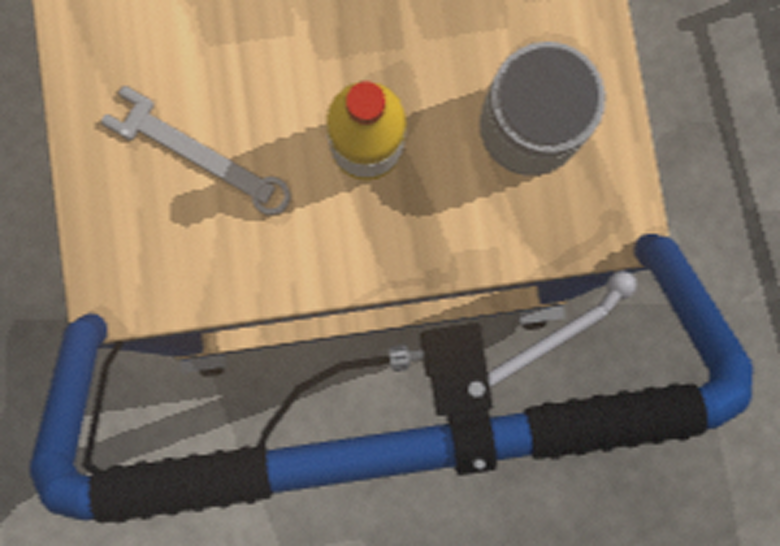

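View pics/scene.png

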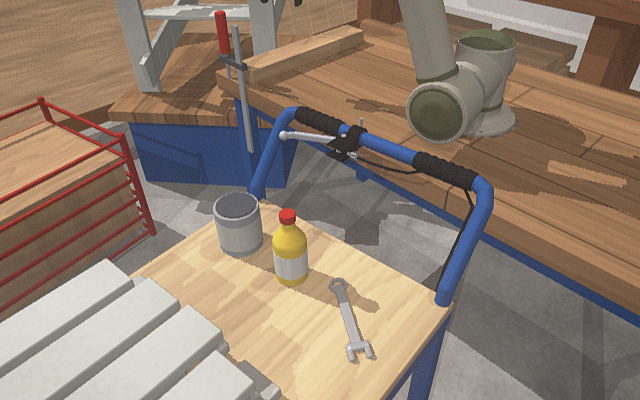

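The top view crop shows the bar running from (60,495) to (725,385). The bracket is at (460,370), and the blade runs from the pin at (476,388) to the ball at (622,284). In the scene view the lever is free on its deck side, and the tin and bottle are well below it.

Run:
```python
from h import *
for n in("top","scene"):
    c=np.load(n+".npz"); P=cloud(c); rgb=c["color"].astype(int)
    sat=rgb.max(2)-rgb.min(2); 
    m=(P[...,2]>.125)&(P[...,2]<.16)&(P[...,1]<.03)&(P[...,1]>-.12)&(P[...,0]>.5)&(P[...,0]<.62)
    b=m&(sat<25)&(rgb.mean(2)>125); 
    Q=P[b]; print(n,"blade",len(Q),Q.min(0).round(3),Q.max(0).round(3), "ztop",np.percentile(Q[:,2],90))
    k=(Q[:,1]>-.08)&(Q[:,1]<-.01); L=cv2.fitLine(Q[k][:,:2].astype(np.float32),cv2.DIST_HUBER,0,.01,.01).ravel(); print(L,"angle",np.arctan2(abs(L[0]),abs(L[1])))
    # bar: blue tube middle + grips
    m=(P[...,2]>.145)&(P[...,2]<.165)&(P[...,0]>.42)&(P[...,0]<.51)&(P[...,1]>-.12)&(P[...,1]<.24)
    B=P[m]; L=cv2.fitLine(B[:,:2].astype(np.float32),cv2.DIST_HUBER,0,.01,.01).ravel(); print("bar",len(B),L,"yaw",np.arctan(-L[0]/L[1]))
    m=(P[...,2]>.12)&(P[...,2]<.165)&(P[...,0]>.42)&(P[...,0]<.55); e=P[m]; print("y range",e[:,1].min(),e[:,1].max())
```

```text
top blade 334 [ 0.507 -0.096  0.141] [0.583 0.015 0.157] ztop 0.14912299676370774
[ 0.5050441  -0.8630935   0.54163647 -0.04389855] angle 0.5294331
bar 4109 [ 0.12133    -0.99261224  0.47250545  0.05709431] yaw 0.12162967
y range -0.1764059671651212 0.30770244659345675
scene blade 343 [ 0.501 -0.093  0.135] [0.584 0.027 0.156] ztop 0.1475111693501186
[ 0.498519   -0.86687875  0.5491292  -0.05224157] angle 0.5218895
bar 1972 [ 0.11963134 -0.99281836  0.47504544  0.07412888] yaw 0.11991855
y range -0.17299796739425344 0.3085245333205713
```

Run:
```python
from h import *
for n in("top","scene"):
    c=np.load(n+".npz"); P=cloud(c).reshape(-1,3); P=P[(c["z_map"].ravel()>0)]
    # along path corridor
    a=np.array([.231,-.499]);t=np.array([.589,-.031])-a;l=np.linalg.norm(t);t/=l
    s=(P[:,:2]-a)@t; o=(P[:,:2]-a)@np.array([-t[1],t[0]])
    for s0 in np.arange(-.1,.8,.1):
        k=(s>s0)&(s<s0+.1)&(abs(o)<.16)&(P[:,2]<.9); print(n,round(s0,1),k.sum(),P[k,2].max().round(3) if k.any() else None, P[k][P[k,2].argmax()].round(2) if k.any() else '')
```

```text
top -0.1 2410 0.004 [ 0.25 -0.52  0.  ]
top 0.0 5539 0.005 [ 0.3  -0.53  0.01]
top 0.1 5814 0.004 [ 0.32 -0.42  0.  ]
top 0.2 4233 0.006 [ 0.24 -0.23  0.01]
top 0.3 2163 0.003 [ 0.31 -0.14  0.  ]
top 0.4 2961 0.161 [ 0.49 -0.1   0.16]
top 0.5 6080 0.175 [0.47 0.01 0.17]
top 0.6 6759 0.156 [0.53 0.03 0.16]
top 0.7 6905 0.122 [0.71 0.07 0.12]
scene -0.1 3070 0.247 [ 0.26 -0.54  0.25]
scene 0.0 1704 0.256 [ 0.22 -0.44  0.26]
scene 0.1 1096 0.003 [ 0.22 -0.28  0.  ]
scene 0.2 372 0.003 [ 0.25 -0.22  0.  ]
scene 0.3 9 -0.022 [ 0.32 -0.12 -0.02]
scene 0.4 1339 0.159 [ 0.49 -0.1   0.16]
scene 0.5 2425 0.175 [0.46 0.01 0.17]
scene 0.6 4735 0.155 [0.55 0.04 0.15]
scene 0.7 7827 0.121 [0.7  0.08 0.12]
```

Run:
```python
from h import *
c=np.load("scene.npz"); P=cloud(c); 
for u,v in [(222,30),(241,70),(245,120),(250,140),(235,62),(230,100),(420,30)]: print(u,v,P[v,u].round(3))
f=200/np.tan(np.radians(c["fovy"])/2); M=R.from_euler('xyz',c["attitude"]).as_matrix()
q=M.T@(np.array([.231,-.499,.27])-c["eye"]); print(c["cx"]-f*q[0]/q[2], c["cy"]+f*q[1]/q[2])
```

```text
222 30 [ 0.327 -0.66   0.154]
241 70 [ 0.328 -0.586  0.053]
245 120 [ 0.327 -0.601 -0.12 ]
250 140 [ 0.325 -0.591 -0.191]
235 62 [ 0.326 -0.615  0.069]
230 100 [ 0.049 -1.132 -0.333]
420 30 [0.283 0.003 0.296]
279.4448763154768 -8.657202915753118
```

```bash
python3 -m creep '[{"dx":0.0325,"dy":-0.017,"jaw":-1},{"dx":0.0325,"dy":-0.017,"jaw":-1},{"dx":0.0325,"dy":-0.017,"jaw":-1},{"dx":0.0325,"dy":-0.017,"jaw":-1},{"dx":0.0325,"dy":-0.017,"jaw":-1},{"dx":0.0325,"dy":-0.017,"jaw":-1},{"dx":0.0325,"dy":-0.017,"jaw":-1},{"dx":0.0325,"dy":-0.017,"jaw":-1}]' 40
python3 -m creep '[{"dx":0.0325,"dy":-0.017,"jaw":-1},{"dx":0.0325,"dy":-0.017,"jaw":-1},{"dx":0.0325,"dy":-0.017,"jaw":-1},{"dx":0.0325,"dy":-0.017,"jaw":-1},{"dx":0.0325,"dy":-0.017,"jaw":-1},{"dx":0.0325,"dy":-0.017,"jaw":-1},{"dx":0.0325,"dy":-0.017,"jaw":-1},{"dx":0.0325,"dy":-0.017,"jaw":-1}]' 
python3 -m creep '[{"yaw":-0.14,"jaw":-1},{"yaw":-0.14,"jaw":-1},{"yaw":-0.14,"jaw":-1},{"yaw":-0.14,"jaw":-1},{"yaw":-0.14,"jaw":-1},{"yaw":-0.14,"jaw":-1},{"yaw":-0.14,"jaw":-1},{"yaw":-0.14,"jaw":-1},{"yaw":-0.14,"jaw":-1},{"yaw":-0.14,"jaw":-1}]'
python3 -m creep '[{"yaw":-0.13,"jaw":-1},{"yaw":-0.13,"jaw":-1},{"jaw":-1},{"jaw":-1}]'
```

```text
schema error: expected keys dx, dy, dz, yaw, jaw
schema error: expected keys dx, dy, dz, yaw, jaw
schema error: expected keys dx, dy, dz, yaw, jaw
schema error: expected keys dx, dy, dz, yaw, jaw
```

All keys are required in every row, so I'll resend with the full set.

```bash
python3 -m creep '[{"dx":0.0325,"dy":-0.017,"dz":0,"yaw":0,"jaw":-1},{"dx":0.0325,"dy":-0.017,"dz":0,"yaw":0,"jaw":-1},{"dx":0.0325,"dy":-0.017,"dz":0,"yaw":0,"jaw":-1},{"dx":0.0325,"dy":-0.017,"dz":0,"yaw":0,"jaw":-1},{"dx":0.0325,"dy":-0.017,"dz":0,"yaw":0,"jaw":-1},{"dx":0.0325,"dy":-0.017,"dz":0,"yaw":0,"jaw":-1},{"dx":0.0325,"dy":-0.017,"dz":0,"yaw":0,"jaw":-1},{"dx":0.0325,"dy":-0.017,"dz":0,"yaw":0,"jaw":-1}]' 40
python3 -m creep '[{"dx":0.0325,"dy":-0.017,"dz":0,"yaw":0,"jaw":-1},{"dx":0.0325,"dy":-0.017,"dz":0,"yaw":0,"jaw":-1},{"dx":0.0325,"dy":-0.017,"dz":0,"yaw":0,"jaw":-1},{"dx":0.0325,"dy":-0.017,"dz":0,"yaw":0,"jaw":-1},{"dx":0.0325,"dy":-0.017,"dz":0,"yaw":0,"jaw":-1},{"dx":0.0325,"dy":-0.017,"dz":0,"yaw":0,"jaw":-1},{"dx":0.0325,"dy":-0.017,"dz":0,"yaw":0,"jaw":-1},{"dx":0.0325,"dy":-0.017,"dz":0,"yaw":0,"jaw":-1}]'
python3 -m creep '[{"dx":0,"dy":0,"dz":0,"yaw":-0.14,"jaw":-1},{"dx":0,"dy":0,"dz":0,"yaw":-0.14,"jaw":-1},{"dx":0,"dy":0,"dz":0,"yaw":-0.14,"jaw":-1},{"dx":0,"dy":0,"dz":0,"yaw":-0.14,"jaw":-1},{"dx":0,"dy":0,"dz":0,"yaw":-0.14,"jaw":-1},{"dx":0,"dy":0,"dz":0,"yaw":-0.14,"jaw":-1},{"dx":0,"dy":0,"dz":0,"yaw":-0.14,"jaw":-1},{"dx":0,"dy":0,"dz":0,"yaw":-0.14,"jaw":-1},{"dx":0,"dy":0,"dz":0,"yaw":-0.14,"jaw":-1},{"dx":0,"dy":0,"dz":0,"yaw":-0.14,"jaw":-1}]'
python3 -m creep '[{"dx":0,"dy":0,"dz":0,"yaw":-0.13,"jaw":-1},{"dx":0,"dy":0,"dz":0,"yaw":-0.13,"jaw":-1},{"dx":0,"dy":0,"dz":0,"yaw":0,"jaw":-1},{"dx":0,"dy":0,"dz":0,"yaw":0,"jaw":-1}]'
```

```text
clock: 1.6
position: [0.4106, -0.265, 0.3029]
orientation: [3.141, -0.0, 0.434]
contact_force: [0.4, -0.8, 0.8]
gripper_width: 0.299
gripper_force: 0.0
clock: 2.4
position: [0.5895, -0.0323, 0.3028]
orientation: [3.141, -0.0, 0.434]
contact_force: [0.5, -0.1, -0.1]
gripper_width: 0.002
gripper_force: 0.0
clock: 3.4
position: [0.5887, -0.0337, 0.3027]
orientation: [-3.142, -0.0, 1.84]
contact_force: [-0.2, 0.8, 0.3]
gripper_width: 0.001
gripper_force: 0.0
clock: 3.8
position: [0.5887, -0.0336, 0.3027]
orientation: [-3.142, -0.0, 2.09]
contact_force: [1.2, 0.3, -1.3]
gripper_width: 0.003
gripper_force: 0.0
```

Run:
```python
from h import *
s=bot.sense(); c=bot.capture("wrist"); cv2.imwrite("pics/w1.png",c["color"][...,::-1])
P=cloud(c)@R.from_euler('xyz',s["orientation"]).as_matrix().T+np.array(s["position"])
rgb=c["color"].astype(int); sat=rgb.max(2)-rgb.min(2)
m=(c["z_map"]>0)&(P[...,2]>.13)&(P[...,2]<.16)&(P[...,1]<-.015)&(P[...,1]>-.075)&(P[...,0]>.51)&(P[...,0]<.6)&(sat<35)&(rgb.mean(2)>90)
Q=P[m]; print(len(Q))
L=cv2.fitLine(Q[:,:2].astype(np.float32),cv2.DIST_HUBER,0,.01,.01).ravel(); print(L,np.arctan2(abs(L[0]),abs(L[1])))
n=np.array([.866,.5]); w=(Q[:,:2]-[.5487,-.0549])@n; print("across",np.percentile(w,[2,25,50,75,98]).round(4),"z",np.percentile(Q[:,2],[10,50,90]).round(4))
m=(c["z_map"]>0)&(P[...,2]>.16)&(P[...,2]<.22); print("high",m.sum(),P[m].max(0) if m.any() else '')
```

```text
900
[ 0.5050553  -0.86308694  0.5423014  -0.04385358] 0.52944607
across [-0.005  -0.0023  0.0002  0.0025  0.0036] z [0.1419 0.1465 0.1476]
high 226 [0.48221134 0.02562335 0.17562518]
```

View pics/w1.png

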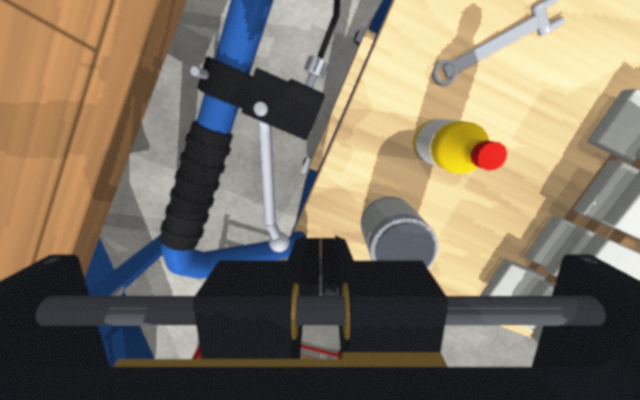

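The wrist view shows the blade running from the pin at (262,108) to the ball at (279,243). The closed fingers are at (322,270), outside it on the deck side. The lever measurements agree to 1 mm, so I'll descend and close in.

```bash
python3 -m creep '[{"dx":0,"dy":0,"dz":0.028,"yaw":0,"jaw":-1},{"dx":0,"dy":0,"dz":0.028,"yaw":0,"jaw":-1},{"dx":0,"dy":0,"dz":0.028,"yaw":0,"jaw":-1},{"dx":0,"dy":0,"dz":0.028,"yaw":0,"jaw":-1},{"dx":0,"dy":0,"dz":0,"yaw":0,"jaw":-1},{"dx":0,"dy":0,"dz":0,"yaw":0,"jaw":-1}]'
python3 -m creep '[{"dx":0,"dy":-0.004,"dz":0,"yaw":0,"jaw":-1},{"dx":0,"dy":-0.004,"dz":0,"yaw":0,"jaw":-1},{"dx":0,"dy":-0.004,"dz":0,"yaw":0,"jaw":-1},{"dx":0,"dy":-0.003,"dz":0,"yaw":0,"jaw":-1},{"dx":0,"dy":-0.003,"dz":0,"yaw":0,"jaw":-1},{"dx":0,"dy":0,"dz":0,"yaw":0,"jaw":-1}]'
python3 -m creep '[{"dx":0,"dy":-0.002,"dz":0,"yaw":0,"jaw":-1},{"dx":0,"dy":-0.002,"dz":0,"yaw":0,"jaw":-1},{"dx":0,"dy":-0.002,"dz":0,"yaw":0,"jaw":-1},{"dx":0,"dy":-0.002,"dz":0,"yaw":0,"jaw":-1},{"dx":0,"dy":0,"dz":0,"yaw":0,"jaw":-1}]'
```

```text
clock: 4.45
position: [0.589, -0.0337, 0.1914]
orientation: [3.141, 0.0, 2.093]
contact_force: [1.1, -0.0, 0.3]
gripper_width: 0.005
gripper_force: 0.0
clock: 5.05
position: [0.5728, -0.0429, 0.1909]
orientation: [3.142, 0.0, 2.093]
contact_force: [0.7, 0.2, -0.0]
gripper_width: 0.003
gripper_force: 0.0
clock: 5.55
position: [0.566, -0.0468, 0.1907]
orientation: [-3.141, -0.0, 2.094]
contact_force: [-0.7, 0.6, 0.5]
gripper_width: 0.006
gripper_force: 0.0
```

```bash
for i in 1; do python3 -m creep '[{"dx":0,"dy":-0.002,"dz":0,"yaw":0,"jaw":-1},{"dx":0,"dy":-0.002,"dz":0,"yaw":0,"jaw":-1},{"dx":0,"dy":0,"dz":0,"yaw":0,"jaw":-1}]'; done
python3 - <<'E'
from h import *
s=bot.sense(); f=np.array([bot.sense()["contact_force"]]); print(f@[.866,.5,0])
c=bot.capture("scene"); cv2.imwrite("pics/s2.png",cv2.resize(c["color"][60:200,220:400,::-1],None,fx=4,fy=4));
E
```

```text
clock: 5.85
position: [0.5628, -0.0487, 0.1908]
orientation: [3.141, 0.0, 2.094]
contact_force: [3.1, 1.7, 0.5]
gripper_width: 0.01
gripper_force: 1.2
[3.52361852]
```

View pics/s2.png

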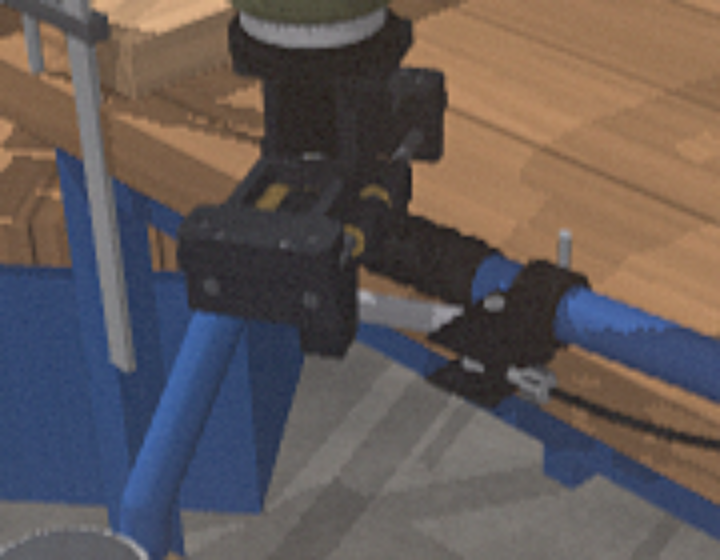

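The crop shows the fingers at (330,330) resting on the outside of the blade and the body above the bar, and the force reads 3.5 N. I'll press on in small steps.

```bash
python3 -m creep '[{"dx":0,"dy":-0.001,"dz":0,"yaw":0,"jaw":-1},{"dx":0,"dy":-0.001,"dz":0,"yaw":0,"jaw":-1},{"dx":0,"dy":-0.001,"dz":0,"yaw":0,"jaw":-1},{"dx":0,"dy":-0.001,"dz":0,"yaw":0,"jaw":-1},{"dx":0,"dy":0,"dz":0,"yaw":0,"jaw":-1}]' | egrep 'clock|pos|force'
python3 -m creep '[{"dx":0,"dy":-0.001,"dz":0,"yaw":0,"jaw":-1},{"dx":0,"dy":-0.001,"dz":0,"yaw":0,"jaw":-1},{"dx":0,"dy":0,"dz":0,"yaw":0,"jaw":-1}]'| egrep 'clock|pos|force'
```

```text
clock: 6.4
position: [0.5592, -0.0507, 0.1908]
contact_force: [3.6, 1.7, 0.6]
gripper_force: 1.6
clock: 6.7
position: [0.5574, -0.0517, 0.1908]
contact_force: [3.2, -0.1, -0.9]
gripper_force: 1.8
```

```bash
python3 -m creep '[{"dx":0,"dy":-0.001,"dz":0,"yaw":0,"jaw":-1},{"dx":0,"dy":-0.001,"dz":0,"yaw":0,"jaw":-1},{"dx":0,"dy":0,"dz":0,"yaw":0,"jaw":-1}]' | egrep 'clock|pos|force'
python3 -m creep '[{"dx":0,"dy":-0.001,"dz":0,"yaw":0,"jaw":-1},{"dx":0,"dy":-0.001,"dz":0,"yaw":0,"jaw":-1},{"dx":0,"dy":0,"dz":0,"yaw":0,"jaw":-1}]'| egrep 'clock|pos|force'
```

```text
clock: 7.0
position: [0.5557, -0.0525, 0.1908]
contact_force: [3.4, 2.7, -1.0]
gripper_force: 2.4
clock: 7.3
position: [0.5545, -0.0531, 0.1909]
contact_force: [7.0, 5.8, -0.9]
gripper_force: 4.1
```

```bash
python3 -m creep '[{"dx":0,"dy":-0.001,"dz":0,"yaw":0,"jaw":-1},{"dx":0,"dy":0,"dz":0,"yaw":0,"jaw":-1},{"dx":0,"dy":0,"dz":0,"yaw":0,"jaw":-1}]' | egrep 'clock|pos|force'
python3 -m creep '[{"dx":0,"dy":-0.001,"dz":0,"yaw":0,"jaw":-1},{"dx":0,"dy":0,"dz":0,"yaw":0,"jaw":-1},{"dx":0,"dy":0,"dz":0,"yaw":0,"jaw":-1}]'| egrep 'clock|pos|force|width'
```

```text
clock: 7.6
position: [0.5539, -0.0534, 0.1909]
contact_force: [9.1, 6.7, -1.5]
gripper_force: 5.1
clock: 7.9
position: [0.5533, -0.0536, 0.1909]
contact_force: [9.6, 9.0, -2.6]
gripper_width: 0.005
gripper_force: 6.3
```

```bash
python3 -m creep '[{"dx":0,"dy":-0.001,"dz":0,"yaw":0,"jaw":-1},{"dx":0,"dy":-0.001,"dz":0,"yaw":0,"jaw":-1},{"dx":0,"dy":0,"dz":0,"yaw":0,"jaw":-1}]' | egrep 'clock|pos|force'
python3 -m creep '[{"dx":0,"dy":0,"dz":0,"yaw":0,"jaw":-1},{"dx":0,"dy":0,"dz":0,"yaw":0,"jaw":-1}]'| egrep 'clock|pos|force|width'
python3 - <<'E'
from h import *
s=bot.sense(); c=bot.capture("top"); P=cloud(c); rgb=c["color"].astype(int); sat=rgb.max(2)-rgb.min(2)
m=(P[...,2]>.13)&(P[...,2]<.155)&(P[...,1]<.01)&(P[...,1]>-.1)&(P[...,0]>.505)&(P[...,0]<.6)&(sat<25)&(rgb.mean(2)>120)
Q=P[m]; print(len(Q)); 
if len(Q)>10:
    L=cv2.fitLine(Q[:,:2].astype(np.float32),cv2.DIST_HUBER,0,.01,.01).ravel(); print(L,"angle",.525-np.arctan2(abs(L[0]),abs(L[1])))
E
```

```text
clock: 8.2
position: [0.5522, -0.054, 0.191]
contact_force: [14.4, 13.4, -4.0]
gripper_force: 8.9
clock: 8.4
position: [0.5523, -0.054, 0.191]
contact_force: [14.6, 13.0, -3.8]
gripper_width: 0.002
gripper_force: 8.8
0
```

The fingers are pressing with about 19 N at roughly 0.19 rad. I'll hold that for over two seconds.

```bash
for i in 1 2; do python3 -m creep '[{"dx":0,"dy":0,"dz":0,"yaw":0,"jaw":-1},{"dx":0,"dy":0,"dz":0,"yaw":0,"jaw":-1},{"dx":0,"dy":0,"dz":0,"yaw":0,"jaw":-1},{"dx":0,"dy":0,"dz":0,"yaw":0,"jaw":-1},{"dx":0,"dy":0,"dz":0,"yaw":0,"jaw":-1},{"dx":0,"dy":0,"dz":0,"yaw":0,"jaw":-1},{"dx":0,"dy":0,"dz":0,"yaw":0,"jaw":-1},{"dx":0,"dy":0,"dz":0,"yaw":0,"jaw":-1},{"dx":0,"dy":0,"dz":0,"yaw":0,"jaw":-1},{"dx":0,"dy":0,"dz":0,"yaw":0,"jaw":-1}]' | egrep 'clock|pos|force'; done
python3 -m creep '[{"dx":0,"dy":0,"dz":0,"yaw":0,"jaw":-1},{"dx":0,"dy":0,"dz":0,"yaw":0,"jaw":-1},{"dx":0,"dy":0,"dz":0,"yaw":0,"jaw":-1}]' | egrep 'clock|pos|force'
```

```text
clock: 9.45
position: [0.5523, -0.054, 0.191]
contact_force: [14.2, 12.2, -3.4]
gripper_force: 8.8
clock: 10.45
position: [0.5523, -0.054, 0.191]
contact_force: [15.3, 12.7, -2.6]
gripper_force: 8.8
clock: 10.75
position: [0.5523, -0.054, 0.191]
contact_force: [15.2, 13.3, -4.1]
gripper_force: 8.8
```

Next, let it out slowly at 15 mm/s (about 0.2 rad/s).

```bash
python3 -m creep '[{"dx":0,"dy":0.0015,"dz":0,"yaw":0,"jaw":-1},{"dx":0,"dy":0.0015,"dz":0,"yaw":0,"jaw":-1},{"dx":0,"dy":0.0015,"dz":0,"yaw":0,"jaw":-1},{"dx":0,"dy":0.0015,"dz":0,"yaw":0,"jaw":-1},{"dx":0,"dy":0.0015,"dz":0,"yaw":0,"jaw":-1},{"dx":0,"dy":0.0015,"dz":0,"yaw":0,"jaw":-1},{"dx":0,"dy":0.0015,"dz":0,"yaw":0,"jaw":-1},{"dx":0,"dy":0.0015,"dz":0,"yaw":0,"jaw":-1}]' | egrep 'clock|pos|force'
python3 -m creep '[{"dx":0,"dy":0.0015,"dz":0,"yaw":0,"jaw":-1},{"dx":0,"dy":0.0015,"dz":0,"yaw":0,"jaw":-1},{"dx":0,"dy":0.0015,"dz":0,"yaw":0,"jaw":-1},{"dx":0,"dy":0.0015,"dz":0,"yaw":0,"jaw":-1},{"dx":0,"dy":0.0015,"dz":0,"yaw":0,"jaw":-1},{"dx":0,"dy":0.0015,"dz":0,"yaw":0,"jaw":-1},{"dx":0,"dy":0.0015,"dz":0,"yaw":0,"jaw":-1},{"dx":0,"dy":0.0015,"dz":0,"yaw":0,"jaw":-1},{"dx":0,"dy":0.0015,"dz":0,"yaw":0,"jaw":-1},{"dx":0,"dy":0,"dz":0,"yaw":0,"jaw":-1}]' | egrep 'clock|pos|force'
```

```text
clock: 11.55
position: [0.561, -0.0497, 0.1908]
contact_force: [2.7, 1.6, 0.7]
gripper_force: 1.4
clock: 12.55
position: [0.5728, -0.0428, 0.1907]
contact_force: [-1.3, -0.3, 0.3]
gripper_force: 0.0
```

Contact is gone, so I'll back off, raise the hand and check the lever.

```bash
python3 -m creep '[{"dx":0,"dy":0.008,"dz":0,"yaw":0,"jaw":-1},{"dx":0,"dy":0.008,"dz":0,"yaw":0,"jaw":-1},{"dx":0,"dy":0.008,"dz":0,"yaw":0,"jaw":-1},{"dx":0,"dy":0,"dz":-0.02,"yaw":0,"jaw":-1},{"dx":0,"dy":0,"dz":-0.03,"yaw":0,"jaw":-1},{"dx":0,"dy":0,"dz":-0.03,"yaw":0,"jaw":-1},{"dx":0,"dy":0,"dz":-0.02,"yaw":0,"jaw":-1},{"dx":0,"dy":0,"dz":-0.01,"yaw":0,"jaw":-1},{"dx":0,"dy":0,"dz":0,"yaw":0,"jaw":-1},{"dx":0,"dy":0,"dz":0,"yaw":0,"jaw":-1}]'
python3 - <<'E'
from h import *
s=bot.sense(); c=bot.capture("wrist"); cv2.imwrite("pics/w2.png",c["color"][...,::-1])
P=cloud(c)@R.from_euler('xyz',s["orientation"]).as_matrix().T+np.array(s["position"])
rgb=c["color"].astype(int); sat=rgb.max(2)-rgb.min(2)
m=(c["z_map"]>0)&(P[...,2]>.13)&(P[...,2]<.16)&(P[...,1]<-.015)&(P[...,1]>-.075)&(P[...,0]>.51)&(P[...,0]<.6)&(sat<35)&(rgb.mean(2)>90)
Q=P[m]; print(len(Q))
L=cv2.fitLine(Q[:,:2].astype(np.float32),cv2.DIST_HUBER,0,.01,.01).ravel(); print(L,np.arctan2(abs(L[0]),abs(L[1])), "(was .5294)")
E
```

```text
clock: 13.55
position: [0.5934, -0.0307, 0.2996]
orientation: [-3.14, -0.001, 2.094]
contact_force: [-0.4, -0.5, -0.3]
gripper_width: 0.004
gripper_force: 0.0
938
[ 0.51797533 -0.85539556  0.549699   -0.05569291] 0.54448235 (was .5294)
```

View pics/w2.png

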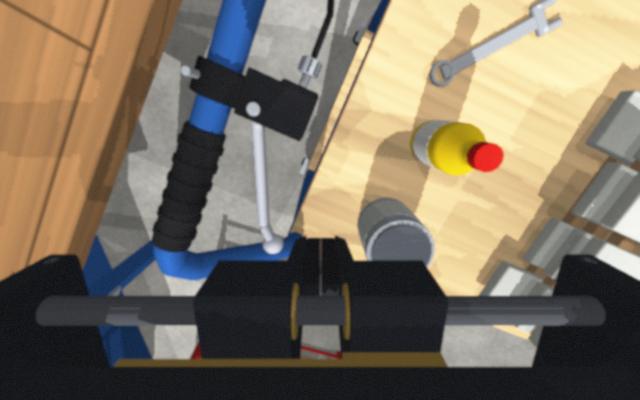

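The lever is back at rest, from (254,110) to (272,243). The bottle, tin and spanner haven't moved and the hand is clear.

```bash
python3 -c "
from bench import bot; print(bot.sign_off())"
```

```text
the job is handed in; nothing more can be done
None
```

I pressed the brake lever from outside until the brake bit (about 0.19 rad), held it at about 19 N for over 2 s and let it out slowly to rest. The hand is clear, the bottle, tin and spanner look unmoved, and the job is handed in, though the hand-in returned no verdict.

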